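Make up three woodturning class kits

TASK

Make up the three turning kits, using the front bay of each tray: the tray with the round bowl blank gets the small faceplate and the wax tin, the tray with the long pepper-mill blank gets the grinder mechanism and the bottle of polish, and the tray with the short block gets the bottle-stopper fitting. Stand each thing upright on the bay's floor, as it stands now, side by side where there are two. Leave the large faceplate and the mallet where they are.

Things in the scene. Friction and masses are not known exactly. Their poses are not given: they have to be found in the camera images.
- tray_bowl: Fixed wooden kit tray, 244 x 186 mm, floor 6 mm thick, walls and divider 8 mm thick, tops 20 mm above the bench. Empty front bay nearer the robot (inside 105 along x, 170 along y), rear bay at +x (115 x 170). Origin: bench level under the front bay centre; x points to the rear bay, whose centre is 118 mm away and which holds a loose round bowl blank, 108 mm diameter, 45 high.
- tray_mill: Fixed wooden kit tray, 244 x 186 mm, floor 6 mm thick, walls and divider 8 mm thick, tops 20 mm above the bench. Empty front bay nearer the robot (inside 105 along x, 170 along y), rear bay at +x (115 x 170). Origin: bench level under the front bay centre; x points to the rear bay, whose centre is 118 mm away and which holds a loose long square mill blank, 45 x 45 x 150, along y.
- tray_stopper: Fixed wooden kit tray, 244 x 186 mm, floor 6 mm thick, walls and divider 8 mm thick, tops 20 mm above the bench. Empty front bay nearer the robot (inside 105 along x, 170 along y), rear bay at +x (115 x 170). Origin: bench level under the front bay centre; x points to the rear bay, whose centre is 118 mm away and which holds a loose short block, 65 x 38, 38 high.
- faceplate_small: Small steel lathe faceplate, lying flat, hub up: disc 70 mm diameter and 6 mm thick, on it a hub 38 mm diameter whose top is 33 mm above the underside. About 0.3 kg. Origin: centre of the underside, z up.
- wax_tin: Plain metal wax tin, a flat closed round can, 56 mm diameter, 36 mm high, about 0.12 kg. Origin: centre of the underside, z up.
- grinder: Pepper-mill grinder mechanism standing upright: black round housing with a flange 42 mm diameter and 6 mm high at the bottom and a body 34 mm diameter up to 40 mm, a white collar of 22 mm diameter to 45 mm, and a square 8 mm aluminium shaft rising to 80 mm. About 0.07 kg. Origin: centre of the underside, z up.
- polish: Small closed amber bottle of friction polish with a paper label and a black cap, standing upright: body 38 mm diameter, straight-sided from 10 to 45 mm up, 82 mm high over the cap, about 0.09 kg. Origin: centre of the underside, z up.
- stopper: Bright metal bottle-stopper fitting standing on its plug: plug 20 mm diameter with two black O-rings, flange 32 mm diameter from 26 to 32 mm up, then a 9 mm stud to 46 mm. About 0.07 kg. Origin: centre of the underside, z up.
- faceplate_large: Large steel lathe faceplate, not wanted in any kit, lying in the stock row: disc 90 mm diameter and 8 mm thick, hub 46 mm diameter to 36 mm up, 0.6 kg. Origin: centre of the underside, z up.
- mallet: Dark wooden carver's mallet standing on its head to the robot's left of the stock, handle up: head up to 80 mm diameter, 224 mm high. Origin: centre of the underside of the head, z up.
There are look-alikes about, which are no part of the job. What is shaped like the stopper but yellow is not meant.

How it is judged:
By the outcome, as a careful person would: the job done as asked, in the order asked, and still so for the second after the job is handed in, with the robot touching nothing.
It also fails if it takes over 138 s, if anything falls off the work surface, if the arm or the gripper's body presses on something with over 40 N, if the wrist force passes 120 N, or if a joint passes its speed limit or range.

ROBOT

A 6-joint arm with a two-finger parallel gripper is mounted at the origin on the work surface. World frame = base frame: x ahead of the robot, y to its left, z up, the work surface at z = 0. Lengths are in m, angles in rad, forces in N, time in s.
With the tool pointing down it reaches from about 0.3 to 0.775 m from the base axis. Payload 14.6 kg.
Tool frame: the origin (TCP) lies between the finger pads; the fingertips stand 22 mm ahead of it and the grasp point (between the pads) lies 3 mm ahead of it; z points along the fingers, y is the line along which they close (so a half turn about z gives the same grasp; the last joint's range is limited). The gripper opens to 94 mm and grips with 3 to 60 N. Pads are 16 mm wide; open, the fingers measure 119 mm over their backs; the gripper's body (75 mm by 177 mm) begins 78 mm behind the grasp point.
Start: joints at [-1.283, 0.3, 1.521, -0, 1.321, -0.067], TCP at [0.191, -0.516, 0.227] pointing down, gripper open.
Joint ranges: [-3.03, 3.03], [-0.79, 2.21], [0.23, 2.52], [-1.04, 4.18], [0, 3.07], [-2.55, 2.55]. Speed limits (rad/s): [2.22, 2.22, 2.57, 3.14, 3.14, 3.14].

INTERFACE

Orientations are given as a 3x3 rotation matrix whose columns are the frame's x, y, z axes.
In Python, from plant import readout, optics, robot gives the robot as it stands.
- The arm moves only by the tool move_arm, never from a script. Its argument "steps" is a list of rows, each an object with "linear": the shift along the world's x, y, z in units of 20 cm (1.0 is 20 cm), a list of three; "rot": the turn, a rotation vector about the world's x, y, z in units of 45 degrees (1.0 is 45 degrees), a list of three; "hand": the closure, from -1 (fully open) to 1 (shut). A call has exactly 10 rows; each row is the pose to reach, as a shift and turn from the pose commanded when the call began; what a row does not reach only later rows make up. A row lasts 1/8 s, in which the tool goes at most 62.5 mm and 10.7 degrees, less where a joint would pass 70% of its speed; a pose out of reach is approached as far as the arm can. A call with a number of a shift or a turn outside -1 to 1 is refused whole. A call with a gripper value outside its range is refused whole. The fingers move at their own pace and stop on an object; "newtons" is the grip in N (left out, the last holds). Time passes only in rows, so rows that repeat a pose let the fingers close, or fill a call up. It gives the time, the measured TCP pose, the force, the opening and the grip force at its end, in the units of the state.
- readout.get_obs(): the state, without advancing time (a new reading comes with each control period).
- optics.read_camera(name): name is "side" or "top"; returns a dict with "image" (420x560x3 uint8, blue, green, red), "fx", "fy", "cx", "cy" (pixels), "k1" (the pictures are not rectified: a ray, as slopes to the right and down, at radius r is drawn at 1 + k1 r^2 times it, then the intrinsics apply), "view" (4x4, takes a point from world to camera coordinates). Camera axes: x right, y down, z forward; pixel columns grow to the right and rows downward; lengths in m; the calibration is good to about 2 mm. A picture is of the moment at which its call begins. There is no depth.
- robot.close_job(): hands the job in; it is judged then, once.
The state is a dict: "clock": time; "q": joint angles; "qd": joint speeds; "tau": joint torques, N m; "eef_pos": TCP position; "ee_rot": TCP orientation; "ft_force": force on the tool from outside, world axes, zero at the start; "moment": the same for the moment, N m; "gripper_width": finger opening in m; "grasp_force": force on a finger pad.
Only numpy, scipy, OpenCV 4.12 (cv2) and the standard library are available. Lean on these libraries where they do the work, as an engineer would, in place of code of your own. Each camera call takes 0.05 s, during which the arm holds its last target. There are 200 camera calls.

## Working session

There is one attempt and no reset: what is moved stays moved. The work goes in short steps, Python scripts to look and compute and a tool call to move; the robot and the scene stay as the last step left them, time stands still between calls to the robot, and variables do not carry over. Pictures are saved under pics/ and viewed, at most 14 in all, crops included, and the job is handed in when it is done.

Besides the shell and the picture viewer there is one more tool, called after ">>>" by a JSON object that holds its "op" and its "data", one argument or row to a line. move_arm: Moves the arm, as the interface text tells. Shifts and turns lie within -1 to 1; 1 stands for 20 cm of shift or 45 degrees of turn. Its arguments: {"type":"object","properties":{"steps":{"type":"array","items":{"type":"object","properties":{"linear":{"type":"array","items":{"type":"number","minimum":-1,"maximum":1}},"rot":{"type":"array","items":{"type":"number","minimum":-1,"maximum":1}},"hand":{"type":"number"}}}},"newtons":{"type":"number"}},"required":["steps"]}

```bash
mkdir -p pics; cat > h.py <<'E'
import numpy as np, cv2
from plant import readout, optics, robot
def cam(n):
    c=optics.read_camera(n); return c
def K(c): return np.array([[c['fx'],0,c['cx']],[0,c['fy'],c['cy']],[0,0,1.]]), np.array([c['k1'],0,0,0,0.])
def ray(c,uv):
    k,d=K(c); p=cv2.undistortPoints(np.array(uv,float).reshape(-1,1,2),k,d).reshape(-1,2)
    V=np.array(c['view']); R=V[:3,:3]; o=-R.T@V[:3,3]
    return o,np.c_[p,np.ones(len(p))]@R
def onz(c,uv,z):
    o,d=ray(c,uv); return o+d*((z-o[2])/d[:,2])[:,None]
def proj(c,P):
    k,d=K(c); V=np.array(c['view']); r,_=cv2.Rodrigues(V[:3,:3])
    return cv2.projectPoints(np.array(P,float).reshape(-1,1,3),r,V[:3,3],k,d)[0].reshape(-1,2)
E
python3 - <<'E'
from h import *
for n in('top','side'):
    c=cam(n); cv2.imwrite(f'pics/{n}0.png',c['image'])
    V=np.array(c['view']);print(n,c['fx'],c['k1'],-V[:3,:3].T@V[:3,3],V[:3,:3].round(3).tolist())
print(readout.get_obs())
E
```

```text
top 512.0273949612775 -0.03745674291179688 [0.24250911 0.07920401 1.21938985] [[0.051, -0.999, -0.001], [-0.975, -0.049, -0.215], [0.214, 0.012, -0.977]]
side 490.4459177924957 -0.004262840239012551 [ 0.32610703 -0.76813335  0.71369832] [[0.983, -0.183, -0.008], [-0.118, -0.599, -0.792], [0.14, 0.78, -0.61]]
{'clock': 0.1, 'q': array([-1.28261367e+00,  3.00401354e-01,  1.52150316e+00, -3.88116035e-06,
        1.32071768e+00, -6.65690529e-02]), 'qd': array([-0.00051333, -0.00173352, -0.0031049 , -0.00098851,  0.00014882,
       -0.00184078]), 'tau': array([ 3.18633749e-03, -5.32642508e+01, -3.53284121e+01,  7.10403803e-02,
        2.35024269e-02, -4.20658921e-05]), 'eef_pos': array([ 0.19099874, -0.51554521,  0.22695754]), 'ee_rot': array([[ 9.37732437e-01,  3.47358300e-01, -2.96212232e-04],
       [ 3.47358421e-01, -9.37731921e-01,  9.86018426e-04],
       [ 6.47340193e-05, -1.02751328e-03, -9.99999470e-01]]), 'ft_force': array([-0.58918084,  0.19132712,  0.35460113]), 'moment': array([ 0.02793115,  0.00039893, -0.03183844]), 'grasp_force': 0.0, 'gripper_width': 0.09389948721878885}
```

View pics/top0.png

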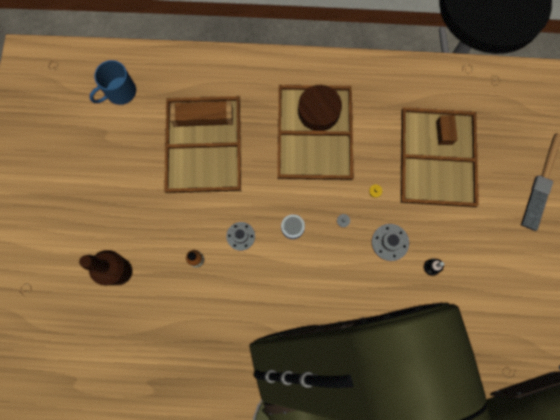

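View pics/side0.png

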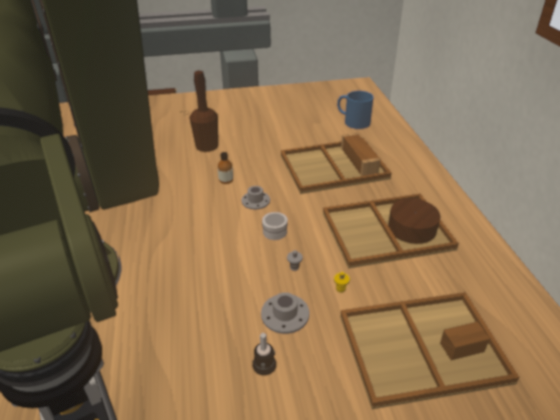

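The top view shows the mill tray front bay at (203,167), the bowl tray's at (316,155) and the stopper tray's at (439,182). The stock runs polish (195,258), small faceplate (240,236), tin (292,227), stopper (343,221), large faceplate (390,242), grinder (434,267). The yellow decoy is at (376,190). The side view shows the same layout.

```bash
python3 - <<'E'
from h import *
t=cv2.imread('pics/top0.png'); s=cv2.imread('pics/side0.png')
cv2.imwrite('pics/tz.png',cv2.resize(t[175:285,170:460],None,fx=2.75,fy=2.75,interpolation=cv2.INTER_CUBIC))
cv2.imwrite('pics/sz.png',cv2.resize(s[140:390,200:370],None,fx=2.4,fy=2.4,interpolation=cv2.INTER_CUBIC))
# low saturation blobs
c={n:cam(n) for n in('top','side')}
for n,im,roi in(('top',t,(170,180,460,285)),('side',s,(200,140,370,390))):
    h=cv2.cvtColor(im,cv2.COLOR_BGR2HSV); lab=cv2.cvtColor(im,cv2.COLOR_BGR2LAB)
    m=(((h[...,1]<95)|(h[...,2]<60))).astype('uint8')
    x0,y0,x1,y1=roi; mm=np.zeros_like(m); mm[y0:y1,x0:x1]=m[y0:y1,x0:x1]
    k,l,st,ce=cv2.connectedComponentsWithStats(mm)
    for i in range(1,k):
        if st[i,4]>15: print(n,st[i].tolist(),ce[i].round(1), onz(c[n],[ce[i]],.02)[0].round(3))
E
```

```text
top [280, 214, 25, 26, 508] [292.4 226.2] [0.46  0.056 0.02 ]
top [337, 214, 14, 14, 148] [343.1 220.1] [ 0.481 -0.064  0.02 ]
top [226, 222, 30, 29, 676] [240.2 235.8] [0.43  0.179 0.02 ]
top [371, 224, 39, 37, 1125] [390.1 241.9] [ 0.434 -0.176  0.02 ]
top [188, 251, 9, 9, 63] [191.8 255.4] [0.378 0.29  0.02 ]
top [194, 256, 10, 12, 33] [199.7 262.7] [0.362 0.27  0.02 ]
top [424, 259, 21, 16, 242] [433.4 266.1] [ 0.381 -0.278  0.02 ]
side [218, 169, 15, 13, 146] [225.2 175.5] [0.374 0.274 0.02 ]
side [241, 186, 29, 24, 499] [255.2 198. ] [0.434 0.165 0.02 ]
side [262, 212, 26, 28, 625] [274.4 225.2] [0.461 0.056 0.02 ]
side [287, 250, 16, 21, 218] [294.2 259.1] [ 0.482 -0.058  0.02 ]
side [261, 292, 49, 42, 1560] [284.7 312.9] [ 0.437 -0.192  0.02 ]
side [254, 333, 21, 38, 477] [263.7 354. ] [ 0.385 -0.272  0.02 ]
```

View pics/tz.png

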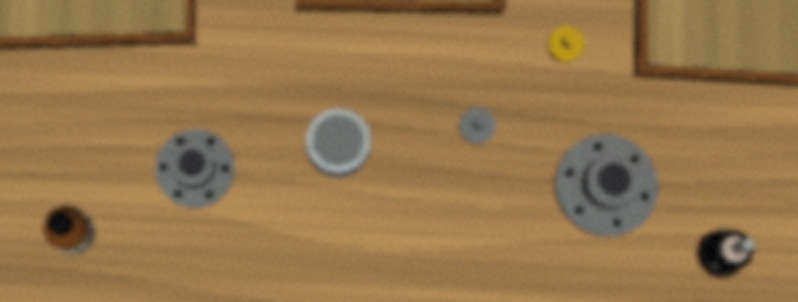

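View pics/sz.png

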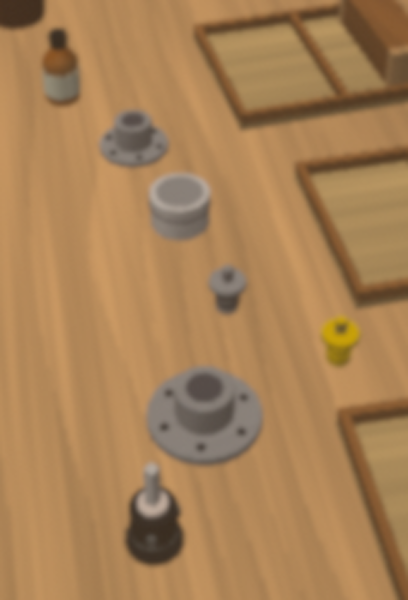

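```bash
python3 - <<'E'
from h import *
t=cv2.imread('pics/top0.png')
c={n:cam(n) for n in('top','side')}
def T(x,y):return [(x+.5)/2.75-.5+170,(y+.5)/2.75-.5+175]
def S(x,y):return [(x+.5)/2.4-.5+200,(y+.5)/2.4-.5+140]
for n,k,p,z in [('fp disc','top',T(195,168.5),.006),('fp hub','top',T(192,161),.033),('fp hub','side',S(132,119),.033),
 ('fpdisc','side',S(134,144),.006),('tin','top',T(338,139),.036),('tin','side',S(180,191),.036),('st','top',T(477,125),.032),('st','side',S(228,280),.032),('st stud','side',S(227,270),.046),
 ('pol cap','top',T(62,221),.082),('pol cap','side',S(58,35),.08),('pol base','side',S(61,94),.0),
 ('gr shaft','top',T(748,243),.08),('gr shaft','side',S(152,467),.08),('gr collar','top',T(735,249),.045),('gr collar','side',S(152,502),.045),('gr base','side',S(154,541),.003)]:
    print(n,k,onz(c[k],[p],z)[0].round(4))
h=cv2.cvtColor(t,cv2.COLOR_BGR2HSV)
m=(h[...,2]<125).astype('uint8')
for nm,(x0,y0,x1,y1) in dict(mill=(155,88,250,200),bowl=(268,78,362,188),stop=(392,100,488,215)).items():
    mm=m[y0:y1,x0:x1]
    cs,_=cv2.findContours(mm,cv2.RETR_EXTERNAL,cv2.CHAIN_APPROX_NONE); q=max(cs,key=cv2.contourArea)
    b=cv2.boxPoints(cv2.minAreaRect(cv2.convexHull(q)))+[x0,y0]
    b=b[np.argsort(b[:,1])]  # first two far
    far=onz(c['top'],b[:2],.02); near=onz(c['top'],b[2:],.0)
    far=far[np.argsort(far[:,1])];near=near[np.argsort(near[:,1])]
    u=(far.mean(0)-near.mean(0))[:2]; L=np.linalg.norm(u); W=np.linalg.norm((far[1]-far[0])[:2]),np.linalg.norm((near[1]-near[0])[:2])
    ctr=(far.mean(0)+near.mean(0))[:2]/2; u/=L
    d=(far[1]-far[0]+near[1]-near[0])[:2];
    # front bay centre: outer length 244, near outer edge 8+52.5 before it -> 61.5 from centre
    print(nm,b.round(1).tolist(),'L',L.round(4),'W',np.round(W,4),'yaw',np.degrees(np.arctan2(u[1],u[0])).round(2),np.degrees(np.arctan2(-d[0],d[1])).round(2),'front',(ctr-u*.0615).round(4))
E
```

```text
fp disc top [0.4323 0.1792 0.006 ]
fp hub top [0.4344 0.1799 0.033 ]
fp hub side [0.4362 0.182  0.033 ]
fpdisc side [0.4363 0.1765 0.006 ]
tin top [0.4592 0.0564 0.036 ]
tin side [0.4626 0.0571 0.036 ]
st top [ 0.4781 -0.0623  0.032 ]
st side [ 0.4822 -0.0626  0.032 ]
st stud side [ 0.4807 -0.0651  0.046 ]
pol cap top [0.3719 0.2779 0.082 ]
pol cap side [0.3751 0.2783 0.08  ]
pol base side [0.3731 0.2888 0.    ]
gr shaft top [ 0.3821 -0.2792  0.08  ]
gr shaft side [ 0.385  -0.2779  0.08  ]
gr collar top [ 0.3808 -0.2792  0.045 ]
gr collar side [ 0.3837 -0.2796  0.045 ]
gr base side [ 0.3836 -0.2812  0.003 ]
mill [[164.0, 96.0], [241.0, 96.0], [241.0, 193.0], [164.0, 193.0]] L 0.2475 W [0.1948 0.1894] yaw 4.12 2.8 front [0.597  0.2848]
bowl [[277.0, 84.0], [353.0, 84.0], [353.0, 180.0], [277.0, 180.0]] L 0.247 W [0.193  0.1876] yaw 2.28 2.93 front [0.6438 0.008 ]
stop [[400.0, 107.0], [478.0, 107.0], [478.0, 207.0], [400.0, 207.0]] L 0.2538 W [0.198  0.1923] yaw 0.27 3.03 front [ 0.5943 -0.3001]
```

```bash
python3 - <<'E'
from h import *
c=cam('top');t=c['image']
h=cv2.cvtColor(t,cv2.COLOR_BGR2HSV)
m=(h[...,2]<125).astype('uint8')
for nm,(x0,y0,x1,y1) in dict(mill=(155,88,250,200),bowl=(268,78,362,188),stop=(392,100,488,215)).items():
    mm=m[y0:y1,x0:x1]
    cs,_=cv2.findContours(mm,cv2.RETR_EXTERNAL,cv2.CHAIN_APPROX_NONE); q=max(cs,key=cv2.contourArea).reshape(-1,2)+[x0,y0]
    a,b=q.min(0),q.max(0); out={}
    for s,z in (('L',.01),('R',.01),('F',.02),('N',.0)):
        ax=0 if s in'LR' else 1; e=a[ax] if s in'LF' else b[ax]
        o=1-ax
        k=(abs(q[:,ax]-e)<7)&(q[:,o]>a[o]+9)&(q[:,o]<b[o]-9)
        P=onz(c,q[k]+(np.array([-.5,0]if s=='L' else [.5,0] if s=='R' else [0,-.5] if s=='F' else [0,.5])),z)[:,:2]
        f=cv2.fitLine(P.astype('float32'),cv2.DIST_HUBER,0,.001,.001).ravel(); out[s]=f
    ang=lambda f:np.degrees(np.arctan(f[1]/f[0])); ang2=lambda f:np.degrees(np.arctan(-f[0]/f[1]))
    def X(f,g): 
        r=np.linalg.solve(np.c_[f[:2],-g[:2]],g[2:]-f[2:]); return f[2:]+r[0]*f[:2]
    C={i+j:X(out[i],out[j]) for i in'FN' for j in'LR'}
    far=(C['FL']+C['FR'])/2; near=(C['NL']+C['NR'])/2; u=far-near; L=np.linalg.norm(u); ctr=(far+near)/2;u/=L
    print(nm,'angs',ang(out['L']).round(1),ang(out['R']).round(1),ang2(out['F']).round(1),ang2(out['N']).round(1),'L',L.round(4),'W',np.linalg.norm(C['FL']-C['FR']).round(4),np.linalg.norm(C['NL']-C['NR']).round(4),'front',(ctr-u*.0615).round(4))
E
```

```text
mill angs 4.9 3.8 4.2 4.5 L 0.2425 W 0.1908 0.1862 front [0.5968 0.2839]
bowl angs 2.5 1.8 1.6 2.9 L 0.2432 W 0.1881 0.1852 front [0.6431 0.0084]
stop angs -1.0 -1.2 -0.4 -0.5 L 0.2435 W 0.193 0.1922 front [ 0.5937 -0.2972]
```

>>> {"op": "move_arm", "data": {
  "steps": [
    {"linear":[0.03,0.09,0],"rot":[0,0,0.04],"hand":-1},
    {"linear":[0.06,0.18,0],"rot":[0,0,0.08],"hand":-1},
    {"linear":[0.09,0.27,0],"rot":[0,0,0.12],"hand":-1},
    {"linear":[0.12,0.36,0],"rot":[0,0,0.16],"hand":-1},
    {"linear":[0.15,0.45,0],"rot":[0,0,0.2],"hand":-1},
    {"linear":[0.18,0.54,0],"rot":[0,0,0.24],"hand":-1},
    {"linear":[0.21,0.63,0],"rot":[0,0,0.28],"hand":-1},
    {"linear":[0.24,0.72,0],"rot":[0,0,0.32],"hand":-1},
    {"linear":[0.27,0.81,0],"rot":[0,0,0.36],"hand":-1},
    {"linear":[0.3,0.9,0],"rot":[0,0,0.4],"hand":-1}
  ]
}}

```text
clock: 1.6
eef_pos: [0.2514, -0.3346, 0.2275]
ee_rot: [[0.783, 0.622, 0.0], [0.622, -0.783, -0.0], [0.0, 0.0, -1.0]]
ft_force: [0.2, -0.1, -0.4]
gripper_width: 0.0941
grasp_force: 0.0
```

>>> {"op": "move_arm", "data": {
  "steps": [
    {"linear":[0.03,0.09,0],"rot":[0,0,0.04],"hand":-1},
    {"linear":[0.06,0.18,0],"rot":[0,0,0.08],"hand":-1},
    {"linear":[0.09,0.27,0],"rot":[0,0,0.12],"hand":-1},
    {"linear":[0.12,0.36,0],"rot":[0,0,0.16],"hand":-1},
    {"linear":[0.15,0.45,0],"rot":[0,0,0.2],"hand":-1},
    {"linear":[0.18,0.54,0],"rot":[0,0,0.24],"hand":-1},
    {"linear":[0.21,0.63,0],"rot":[0,0,0.28],"hand":-1},
    {"linear":[0.24,0.72,0],"rot":[0,0,0.32],"hand":-1},
    {"linear":[0.27,0.81,0],"rot":[0,0,0.36],"hand":-1},
    {"linear":[0.3,0.9,0],"rot":[0,0,0.4],"hand":-1}
  ]
}}

```text
clock: 2.85
eef_pos: [0.3112, -0.1546, 0.2275]
ee_rot: [[0.553, 0.833, 0.0], [0.833, -0.553, -0.0], [0.0, 0.0, -1.0]]
ft_force: [0.1, -0.2, -0.2]
gripper_width: 0.0942
grasp_force: 0.0
```

>>> {"op": "move_arm", "data": {
  "steps": [
    {"linear":[0.03,0.09,0],"rot":[0,0,0.04],"hand":-1},
    {"linear":[0.06,0.18,0],"rot":[0,0,0.08],"hand":-1},
    {"linear":[0.09,0.27,0],"rot":[0,0,0.12],"hand":-1},
    {"linear":[0.12,0.36,0],"rot":[0,0,0.16],"hand":-1},
    {"linear":[0.15,0.45,0],"rot":[0,0,0.2],"hand":-1},
    {"linear":[0.18,0.54,0],"rot":[0,0,0.24],"hand":-1},
    {"linear":[0.21,0.63,0],"rot":[0,0,0.28],"hand":-1},
    {"linear":[0.24,0.72,0],"rot":[0,0,0.32],"hand":-1},
    {"linear":[0.27,0.81,0],"rot":[0,0,0.36],"hand":-1},
    {"linear":[0.3,0.9,0],"rot":[0,0,0.4],"hand":-1}
  ]
}}

```text
clock: 4.1
eef_pos: [0.3709, 0.0254, 0.2274]
ee_rot: [[0.268, 0.963, 0.0], [0.963, -0.268, 0.0], [0.0, 0.0, -1.0]]
ft_force: [-0.0, 0.3, -0.7]
gripper_width: 0.0942
grasp_force: 0.0
```

>>> {"op": "move_arm", "data": {
  "steps": [
    {"linear":[0.05,0.12,0],"rot":[0,0,0.06],"hand":-1},
    {"linear":[0.1,0.24,0],"rot":[0,0,0.12],"hand":-1},
    {"linear":[0.15,0.36,0],"rot":[0,0,0.18],"hand":-1},
    {"linear":[0.2,0.48,-0.1],"rot":[0,0,0.24],"hand":-1},
    {"linear":[0.25,0.6,-0.2],"rot":[0,0,0.3],"hand":-1},
    {"linear":[0.29,0.7,-0.3],"rot":[0,0,0.35],"hand":-1},
    {"linear":[0.318,0.77,-0.4],"rot":[0,0,0.35],"hand":-1},
    {"linear":[0.318,0.77,-0.5],"rot":[0,0,0.35],"hand":-1},
    {"linear":[0.318,0.77,-0.6],"rot":[0,0,0.35],"hand":-1},
    {"linear":[0.318,0.77,-0.6],"rot":[0,0,0.35],"hand":-1}
  ]
}}

```text
clock: 5.35
eef_pos: [0.4336, 0.1785, 0.1066]
ee_rot: [[-0.002, 1.0, -0.002], [1.0, 0.002, -0.001], [-0.001, -0.002, -1.0]]
ft_force: [-0.5, -0.6, 0.5]
gripper_width: 0.0941
grasp_force: 0.0
```

```bash
python3 - <<'E'
from h import *
print(readout.get_obs()['eef_pos'])
c=cam('side');cv2.imwrite('pics/s1.png',cv2.resize(c['image'][100:250,180:380],None,fx=4,fy=4,interpolation=cv2.INTER_CUBIC))
E
```

```text
[0.43364325 0.17848243 0.10655484]
```

View pics/s1.png

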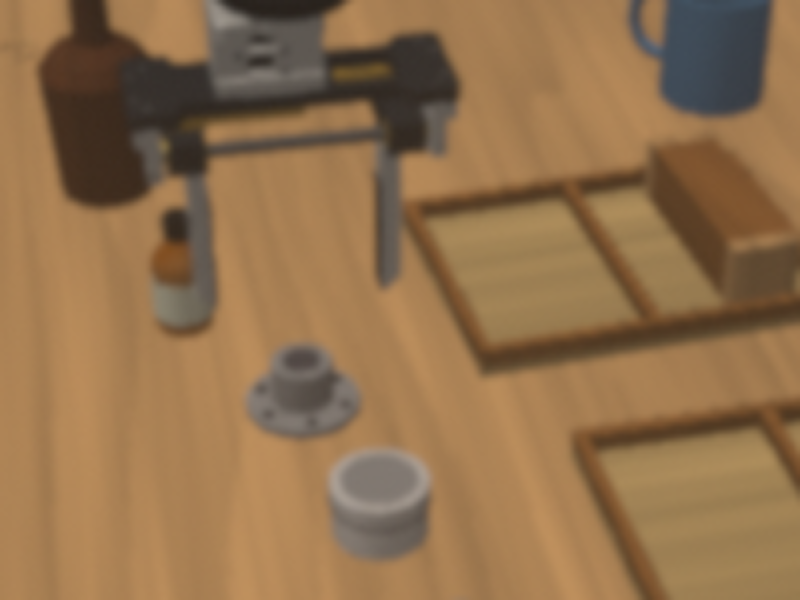

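The gripper is centred over the faceplate hub: the fingers are at zoom (200,300) and (388,280), with the hub at (302,365).

>>> {"op": "move_arm", "data": {
  "newtons": 30,
  "steps": [
    {"linear":[0,0,-0.08],"rot":[0,0,0],"hand":-1},
    {"linear":[0,0,-0.16],"rot":[0,0,0],"hand":-1},
    {"linear":[0,0,-0.24],"rot":[0,0,0],"hand":-1},
    {"linear":[0,0,-0.32],"rot":[0,0,0],"hand":-1},
    {"linear":[0,0,-0.37],"rot":[0,0,0],"hand":-1},
    {"linear":[0,0,-0.37],"rot":[0,0,0],"hand":1},
    {"linear":[0,0,-0.37],"rot":[0,0,0],"hand":1},
    {"linear":[0,0,-0.37],"rot":[0,0,0],"hand":1},
    {"linear":[0,0,-0.37],"rot":[0,0,0],"hand":1},
    {"linear":[0,0,-0.37],"rot":[0,0,0],"hand":1}
  ]
}}

```text
clock: 6.65
eef_pos: [0.4348, 0.1783, 0.0336]
ee_rot: [[-0.001, 1.0, 0.0], [1.0, 0.001, 0.0], [0.0, 0.0, -1.0]]
ft_force: [0.5, -0.3, -0.6]
gripper_width: 0.0476
grasp_force: 0.0
```

>>> {"op": "move_arm", "data": {
  "steps": [
    {"linear":[0,0,0],"rot":[0,0,0],"hand":1},
    {"linear":[0,0,0],"rot":[0,0,0],"hand":1},
    {"linear":[0,0,0],"rot":[0,0,0],"hand":1},
    {"linear":[0,0,0.03],"rot":[0,0,0],"hand":1},
    {"linear":[0,0,0.1],"rot":[0,0,0],"hand":1},
    {"linear":[0,0,0.18],"rot":[0,0,0],"hand":1},
    {"linear":[0,0,0.26],"rot":[0,0,0],"hand":1},
    {"linear":[0,0,0.34],"rot":[0,0,0],"hand":1},
    {"linear":[0,0,0.4],"rot":[0,0,0],"hand":1},
    {"linear":[0,0,0.4],"rot":[0,0,0],"hand":1}
  ]
}}

```text
clock: 7.9
eef_pos: [0.435, 0.1784, 0.1143]
ee_rot: [[-0.001, 1.0, 0.002], [1.0, 0.001, 0.001], [0.001, 0.002, -1.0]]
ft_force: [-0.7, 0.0, -3.7]
gripper_width: 0.0372
grasp_force: 30.0
```

>>> {"op": "move_arm", "data": {
  "steps": [
    {"linear":[0.05,-0.03,0],"hand":1,"rot":[0,0,0]},
    {"linear":[0.15,-0.09,0],"hand":1,"rot":[0,0,0]},
    {"linear":[0.25,-0.16,0],"hand":1,"rot":[0,0,0]},
    {"linear":[0.36,-0.23,0],"hand":1,"rot":[0,0,0]},
    {"linear":[0.47,-0.3,0],"hand":1,"rot":[0,0,0]},
    {"linear":[0.58,-0.37,0],"hand":1,"rot":[0,0,0]},
    {"linear":[0.69,-0.44,0],"hand":1,"rot":[0,0,0]},
    {"linear":[0.8,-0.51,0],"hand":1,"rot":[0,0,0]},
    {"linear":[0.9,-0.58,0],"hand":1,"rot":[0,0,0]},
    {"linear":[0.98,-0.64,0],"hand":1,"rot":[0,0,0]}
  ]
}}

```text
clock: 9.15
eef_pos: [0.6314, 0.049, 0.1121]
ee_rot: [[-0.001, 1.0, -0.002], [1.0, 0.001, -0.0], [-0.0, -0.002, -1.0]]
ft_force: [0.1, -1.3, -3.6]
gripper_width: 0.0375
grasp_force: 30.0
```

>>> {"op": "move_arm", "data": {
  "steps": [
    {"linear":[0.03,0,-0.03],"hand":1,"rot":[0,0,0]},
    {"linear":[0.055,0,-0.1],"hand":1,"rot":[0,0,0]},
    {"linear":[0.055,0,-0.17],"hand":1,"rot":[0,0,0]},
    {"linear":[0.055,0,-0.23],"hand":1,"rot":[0,0,0]},
    {"linear":[0.055,0,-0.28],"hand":1,"rot":[0,0,0]},
    {"linear":[0.055,0,-0.31],"hand":1,"rot":[0,0,0]},
    {"linear":[0.055,0,-0.33],"hand":1,"rot":[0,0,0]},
    {"linear":[0.055,0,-0.34],"hand":1,"rot":[0,0,0]},
    {"linear":[0.055,0,-0.35],"hand":1,"rot":[0,0,0]},
    {"linear":[0.055,0,-0.35],"hand":1,"rot":[0,0,0]}
  ]
}}

```text
clock: 10.4
eef_pos: [0.6417, 0.0502, 0.0435]
ee_rot: [[-0.001, 1.0, 0.0], [1.0, 0.001, 0.0], [0.0, 0.0, -1.0]]
ft_force: [-0.6, 0.7, -3.8]
gripper_width: 0.0372
grasp_force: 30.0
```

```bash
python3 - <<'E'
from h import *
print(readout.get_obs()['eef_pos'],readout.get_obs()['ft_force'])
c=cam('side');cv2.imwrite('pics/s2.png',cv2.resize(c['image'][160:280,300:480],None,fx=4,fy=4,interpolation=cv2.INTER_CUBIC))
E
```

```text
[0.64168454 0.05024751 0.04348515] [-0.56163003  0.69370786 -3.80665065]
```

View pics/s2.png

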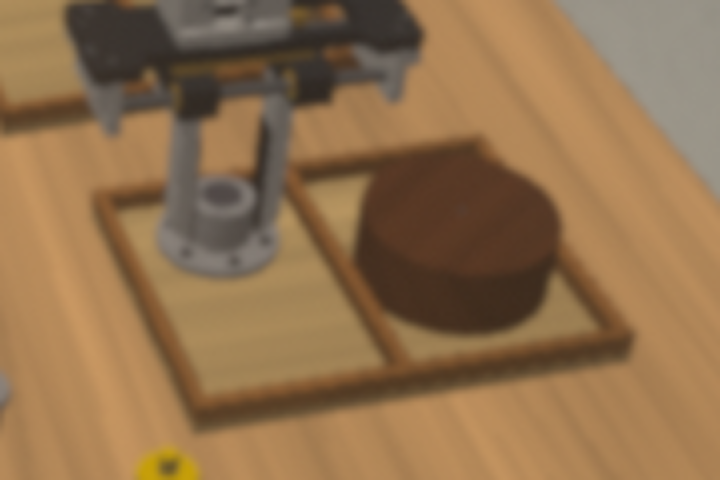

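The faceplate hangs just above the bay floor, well within the walls. I'll lower it and release with a partial opening.

>>> {"op": "move_arm", "data": {
  "steps": [
    {"linear":[0,0,-0.006],"hand":1,"rot":[0,0,0]},
    {"linear":[0,0,-0.012],"hand":1,"rot":[0,0,0]},
    {"linear":[0,0,-0.018],"hand":1,"rot":[0,0,0]},
    {"linear":[0,0,-0.018],"hand":1,"rot":[0,0,0]},
    {"linear":[0,0,-0.018],"hand":-0.2,"rot":[0,0,0]},
    {"linear":[0,0,-0.018],"hand":-0.2,"rot":[0,0,0]},
    {"linear":[0,0,-0.018],"hand":-0.2,"rot":[0,0,0]},
    {"linear":[0,0,-0.018],"hand":-0.2,"rot":[0,0,0]},
    {"linear":[0,0,0.04],"hand":-0.2,"rot":[0,0,0]},
    {"linear":[0,0,0.12],"hand":-0.2,"rot":[0,0,0]}
  ]
}}

```text
clock: 11.7
eef_pos: [0.6417, 0.0503, 0.0685]
ee_rot: [[-0.001, 1.0, -0.0], [1.0, 0.001, -0.0], [-0.0, -0.0, -1.0]]
ft_force: [0.4, 0.4, 0.2]
gripper_width: 0.0562
grasp_force: 0.0
```

>>> {"op": "move_arm", "data": {
  "steps": [
    {"linear":[0,0,0.1],"hand":-0.2,"rot":[0,0,0]},
    {"linear":[-0.08,0.0,0.2],"hand":-1,"rot":[0,0,0]},
    {"linear":[-0.2,0.01,0.2],"hand":-1,"rot":[0,0,0]},
    {"linear":[-0.33,0.02,0.2],"hand":-1,"rot":[0,0,0]},
    {"linear":[-0.46,0.03,0.2],"hand":-1,"rot":[0,0,0]},
    {"linear":[-0.59,0.03,0.2],"hand":-1,"rot":[0,0,0]},
    {"linear":[-0.72,0.03,0.2],"hand":-1,"rot":[0,0,0]},
    {"linear":[-0.83,0.03,0.2],"hand":-1,"rot":[0,0,0]},
    {"linear":[-0.9,0.03,0.2],"hand":-1,"rot":[0,0,0]},
    {"linear":[-0.9,0.03,0.2],"hand":-1,"rot":[0,0,0]}
  ]
}}

```text
clock: 12.95
eef_pos: [0.4617, 0.0563, 0.1083]
ee_rot: [[-0.001, 1.0, 0.001], [1.0, 0.001, 0.0], [0.0, 0.001, -1.0]]
ft_force: [-0.3, -0.6, -0.9]
gripper_width: 0.094
grasp_force: 0.0
```

>>> {"op": "move_arm", "data": {
  "newtons": 20,
  "steps": [
    {"linear":[0,0,-0.1],"hand":-1,"rot":[0,0,0]},
    {"linear":[0,0,-0.2],"hand":-1,"rot":[0,0,0]},
    {"linear":[0,0,-0.3],"hand":-1,"rot":[0,0,0]},
    {"linear":[0,0,-0.37],"hand":-1,"rot":[0,0,0]},
    {"linear":[0,0,-0.4],"hand":-0.6,"rot":[0,0,0]},
    {"linear":[0,0,-0.4],"hand":1,"rot":[0,0,0]},
    {"linear":[0,0,-0.4],"hand":1,"rot":[0,0,0]},
    {"linear":[0,0,-0.4],"hand":1,"rot":[0,0,0]},
    {"linear":[0,0,-0.4],"hand":1,"rot":[0,0,0]},
    {"linear":[0,0,-0.4],"hand":1,"rot":[0,0,0]}
  ]
}}

```text
clock: 14.2
eef_pos: [0.4618, 0.0563, 0.0279]
ee_rot: [[-0.001, 1.0, 0.001], [1.0, 0.001, 0.0], [0.0, 0.001, -1.0]]
ft_force: [-2.2, 0.7, 7.1]
gripper_width: 0.0558
grasp_force: 20.0
```

>>> {"op": "move_arm", "data": {
  "steps": [
    {"linear":[0,0,0],"hand":1,"rot":[0,0,0]},
    {"linear":[0,0,0.05],"hand":1,"rot":[0,0,0]},
    {"linear":[0,0,0.12],"hand":1,"rot":[0,0,0]},
    {"linear":[0,0,0.2],"hand":1,"rot":[0,0,0]},
    {"linear":[0,0,0.28],"hand":1,"rot":[0,0,0]},
    {"linear":[0,0,0.36],"hand":1,"rot":[0,0,0]},
    {"linear":[0,0,0.42],"hand":1,"rot":[0,0,0]},
    {"linear":[0,0,0.45],"hand":1,"rot":[0,0,0]},
    {"linear":[0,0,0.45],"hand":1,"rot":[0,0,0]},
    {"linear":[0,0,0.45],"hand":1,"rot":[0,0,0]}
  ]
}}

```text
clock: 15.45
eef_pos: [0.4614, 0.0563, 0.117]
ee_rot: [[-0.001, 1.0, -0.001], [1.0, 0.001, -0.0], [-0.0, -0.001, -1.0]]
ft_force: [-0.2, 0.0, -1.6]
gripper_width: 0.0557
grasp_force: 20.0
```

>>> {"op": "move_arm", "data": {
  "steps": [
    {"linear":[0.05,-0.03,0],"hand":1,"rot":[0,0,0]},
    {"linear":[0.15,-0.08,0],"hand":1,"rot":[0,0,0]},
    {"linear":[0.26,-0.14,0],"hand":1,"rot":[0,0,0]},
    {"linear":[0.37,-0.2,0],"hand":1,"rot":[0,0,0]},
    {"linear":[0.48,-0.26,0],"hand":1,"rot":[0,0,0]},
    {"linear":[0.59,-0.31,0],"hand":1,"rot":[0,0,0]},
    {"linear":[0.7,-0.36,0],"hand":1,"rot":[0,0,0]},
    {"linear":[0.81,-0.4,0],"hand":1,"rot":[0,0,0]},
    {"linear":[0.89,-0.43,0],"hand":1,"rot":[0,0,0]},
    {"linear":[0.92,-0.44,0],"hand":1,"rot":[0,0,0]}
  ]
}}

```text
clock: 16.7
eef_pos: [0.6463, -0.0325, 0.1166]
ee_rot: [[-0.001, 1.0, -0.001], [1.0, 0.001, 0.0], [0.0, -0.001, -1.0]]
ft_force: [0.1, 0.3, -0.8]
gripper_width: 0.0559
grasp_force: 20.0
```

>>> {"op": "move_arm", "data": {
  "steps": [
    {"linear":[0,0,-0.06],"hand":1,"rot":[0,0,0]},
    {"linear":[0,0,-0.12],"hand":1,"rot":[0,0,0]},
    {"linear":[0,0,-0.18],"hand":1,"rot":[0,0,0]},
    {"linear":[0,0,-0.24],"hand":1,"rot":[0,0,0]},
    {"linear":[0,0,-0.29],"hand":1,"rot":[0,0,0]},
    {"linear":[0,0,-0.33],"hand":1,"rot":[0,0,0]},
    {"linear":[0,0,-0.36],"hand":1,"rot":[0,0,0]},
    {"linear":[0,0,-0.38],"hand":1,"rot":[0,0,0]},
    {"linear":[0,0,-0.395],"hand":1,"rot":[0,0,0]},
    {"linear":[0,0,-0.395],"hand":1,"rot":[0,0,0]}
  ]
}}

```text
clock: 17.95
eef_pos: [0.6456, -0.0317, 0.0384]
ee_rot: [[-0.001, 1.0, -0.0], [1.0, 0.001, 0.0], [0.0, -0.0, -1.0]]
ft_force: [-0.2, -0.0, -0.5]
gripper_width: 0.0557
grasp_force: 20.0
```

>>> {"op": "move_arm", "data": {
  "steps": [
    {"linear":[0,0,-0.006],"hand":1,"rot":[0,0,0]},
    {"linear":[0,0,-0.012],"hand":1,"rot":[0,0,0]},
    {"linear":[0,0,-0.019],"hand":1,"rot":[0,0,0]},
    {"linear":[0,0,-0.019],"hand":1,"rot":[0,0,0]},
    {"linear":[0,0,-0.019],"hand":-0.4,"rot":[0,0,0]},
    {"linear":[0,0,-0.019],"hand":-0.4,"rot":[0,0,0]},
    {"linear":[0,0,-0.019],"hand":-0.4,"rot":[0,0,0]},
    {"linear":[0,0,0.04],"hand":-0.4,"rot":[0,0,0]},
    {"linear":[0,0,0.15],"hand":-0.4,"rot":[0,0,0]},
    {"linear":[0,0,0.28],"hand":-0.4,"rot":[0,0,0]}
  ]
}}

```text
clock: 19.2
eef_pos: [0.6457, -0.0317, 0.0958]
ee_rot: [[-0.001, 1.0, 0.0], [1.0, 0.001, -0.0], [-0.0, 0.0, -1.0]]
ft_force: [0.2, -0.4, 0.2]
gripper_width: 0.066
grasp_force: 0.0
```

>>> {"op": "move_arm", "data": {
  "steps": [
    {"linear":[0,0,0.1],"hand":-0.4,"rot":[0,0,0]},
    {"linear":[-0.05,-0.05,0.2],"hand":-1,"rot":[0,0,0]},
    {"linear":[-0.14,-0.13,0.3],"hand":-1,"rot":[0,0,0]},
    {"linear":[-0.25,-0.23,0.3],"hand":-1,"rot":[0,0,0]},
    {"linear":[-0.36,-0.34,0.3],"hand":-1,"rot":[0,0,0]},
    {"linear":[-0.47,-0.45,0.3],"hand":-1,"rot":[0,0,0]},
    {"linear":[-0.58,-0.55,0.3],"hand":-1,"rot":[0,0,0]},
    {"linear":[-0.69,-0.65,0.3],"hand":-1,"rot":[0,0,0]},
    {"linear":[-0.8,-0.75,0.3],"hand":-1,"rot":[0,0,0]},
    {"linear":[-0.9,-0.85,0.3],"hand":-1,"rot":[0,0,0]}
  ]
}}

```text
clock: 20.45
eef_pos: [0.4649, -0.2023, 0.1551]
ee_rot: [[-0.001, 1.0, 0.0], [1.0, 0.001, -0.0], [-0.0, 0.0, -1.0]]
ft_force: [-0.3, 0.6, 0.4]
gripper_width: 0.0942
grasp_force: 0.0
```

>>> {"op": "move_arm", "data": {
  "steps": [
    {"linear":[-0.1,-0.1,0],"hand":-1,"rot":[0,0,0]},
    {"linear":[-0.2,-0.2,0],"hand":-1,"rot":[0,0,0]},
    {"linear":[-0.3,-0.28,0],"hand":-1,"rot":[0,0,0]},
    {"linear":[-0.37,-0.35,0],"hand":-1,"rot":[0,0,0]},
    {"linear":[-0.411,-0.385,0],"hand":-1,"rot":[0,0,0]},
    {"linear":[-0.411,-0.385,-0.05],"hand":-1,"rot":[0,0,0]},
    {"linear":[-0.411,-0.385,-0.11],"hand":-1,"rot":[0,0,0]},
    {"linear":[-0.411,-0.385,-0.17],"hand":-1,"rot":[0,0,0]},
    {"linear":[-0.411,-0.385,-0.2],"hand":-1,"rot":[0,0,0]},
    {"linear":[-0.411,-0.385,-0.2],"hand":-1,"rot":[0,0,0]}
  ]
}}

```text
clock: 21.7
eef_pos: [0.3835, -0.2785, 0.1139]
ee_rot: [[-0.002, 1.0, -0.001], [1.0, 0.002, 0.001], [0.001, -0.001, -1.0]]
ft_force: [0.5, 0.4, 0.6]
gripper_width: 0.0938
grasp_force: 0.0
```

```bash
python3 - <<'E'
from h import *
print(readout.get_obs()['eef_pos'])
c=cam('side');cv2.imwrite('pics/s3.png',cv2.resize(c['image'][150:420,200:560],None,fx=2.2,fy=2.2,interpolation=cv2.INTER_CUBIC))
E
```

```text
[ 0.38345576 -0.27850225  0.11394165]
```

View pics/s3.png

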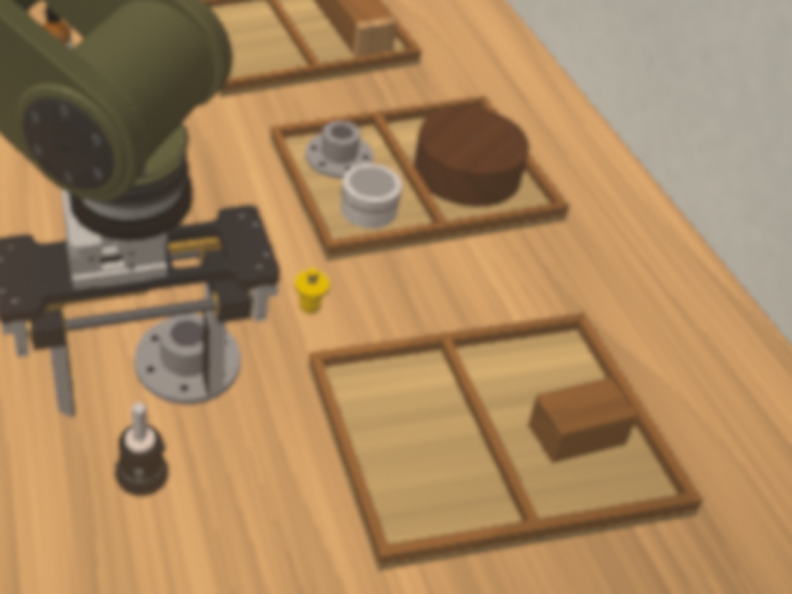

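The bowl kit stands correctly: faceplate at (340,145), tin at (370,195). The grinder shaft at (140,410) is centred between the fingers (67 and 215).

>>> {"op": "move_arm", "data": {
  "newtons": 20,
  "steps": [
    {"linear":[0,0,-0.07],"hand":-0.4,"rot":[0,0,0]},
    {"linear":[0,0,-0.15],"hand":-0.4,"rot":[0,0,0]},
    {"linear":[0,0,-0.23],"hand":-0.4,"rot":[0,0,0]},
    {"linear":[0,0,-0.31],"hand":-0.4,"rot":[0,0,0]},
    {"linear":[0,0,-0.37],"hand":-0.4,"rot":[0,0,0]},
    {"linear":[0,0,-0.395],"hand":-0.4,"rot":[0,0,0]},
    {"linear":[0,0,-0.395],"hand":1,"rot":[0,0,0]},
    {"linear":[0,0,-0.395],"hand":1,"rot":[0,0,0]},
    {"linear":[0,0,-0.395],"hand":1,"rot":[0,0,0]},
    {"linear":[0,0,-0.395],"hand":1,"rot":[0,0,0]}
  ]
}}

```text
clock: 23.0
eef_pos: [0.3836, -0.2788, 0.0358]
ee_rot: [[-0.001, 1.0, 0.0], [1.0, 0.001, -0.0], [-0.0, 0.0, -1.0]]
ft_force: [-1.1, -0.1, 2.7]
gripper_width: 0.0336
grasp_force: 20.0
```

>>> {"op": "move_arm", "data": {
  "steps": [
    {"linear":[0,0,0],"hand":1,"rot":[0,0,0]},
    {"linear":[0,0,0],"hand":1,"rot":[0,0,0]},
    {"linear":[0,0,0.05],"hand":1,"rot":[0,0,0]},
    {"linear":[0,0,0.13],"hand":1,"rot":[0,0,0]},
    {"linear":[0,0,0.22],"hand":1,"rot":[0,0,0]},
    {"linear":[0,0,0.32],"hand":1,"rot":[0,0,0]},
    {"linear":[0,0,0.42],"hand":1,"rot":[0,0,0]},
    {"linear":[0,0,0.5],"hand":1,"rot":[0,0,0]},
    {"linear":[0,0,0.55],"hand":1,"rot":[0,0,0]},
    {"linear":[0,0,0.55],"hand":1,"rot":[0,0,0]}
  ]
}}

```text
clock: 24.25
eef_pos: [0.3836, -0.2789, 0.146]
ee_rot: [[-0.001, 1.0, 0.001], [1.0, 0.001, -0.001], [-0.001, 0.001, -1.0]]
ft_force: [0.0, -0.4, -0.7]
gripper_width: 0.0336
grasp_force: 20.0
```

>>> {"op": "move_arm", "data": {
  "steps": [
    {"linear":[0.02,0.05,0],"hand":1,"rot":[0,0,0]},
    {"linear":[0.05,0.13,0],"hand":1,"rot":[0,0,0]},
    {"linear":[0.09,0.23,0],"hand":1,"rot":[0,0,0]},
    {"linear":[0.13,0.34,0],"hand":1,"rot":[0,0,0]},
    {"linear":[0.18,0.45,0],"hand":1,"rot":[0,0,0]},
    {"linear":[0.22,0.56,0],"hand":1,"rot":[0,0,0]},
    {"linear":[0.27,0.67,0],"hand":1,"rot":[0,0,0]},
    {"linear":[0.31,0.78,0],"hand":1,"rot":[0,0,0]},
    {"linear":[0.35,0.88,0],"hand":1,"rot":[0,0,0]},
    {"linear":[0.39,0.98,0],"hand":1,"rot":[0,0,0]}
  ]
}}

```text
clock: 25.5
eef_pos: [0.4615, -0.0809, 0.1451]
ee_rot: [[-0.002, 1.0, -0.001], [1.0, 0.002, 0.0], [0.0, -0.001, -1.0]]
ft_force: [-0.1, 0.2, -0.7]
gripper_width: 0.0337
grasp_force: 20.0
```

>>> {"op": "move_arm", "data": {
  "steps": [
    {"linear":[0.04,0.1,0],"hand":1,"rot":[0,0,0]},
    {"linear":[0.08,0.2,0],"hand":1,"rot":[0,0,0]},
    {"linear":[0.12,0.3,0],"hand":1,"rot":[0,0,0]},
    {"linear":[0.16,0.4,0],"hand":1,"rot":[0,0,0]},
    {"linear":[0.2,0.5,0],"hand":1,"rot":[0,0,0]},
    {"linear":[0.24,0.6,0],"hand":1,"rot":[0,0,0]},
    {"linear":[0.28,0.7,0],"hand":1,"rot":[0,0,0]},
    {"linear":[0.32,0.8,0],"hand":1,"rot":[0,0,0]},
    {"linear":[0.36,0.9,0],"hand":1,"rot":[0,0,0]},
    {"linear":[0.4,0.98,0],"hand":1,"rot":[0,0,0]}
  ]
}}

```text
clock: 26.75
eef_pos: [0.5418, 0.1147, 0.1453]
ee_rot: [[-0.002, 1.0, -0.0], [1.0, 0.002, -0.0], [-0.0, -0.0, -1.0]]
ft_force: [0.3, -0.8, 0.2]
gripper_width: 0.0337
grasp_force: 20.0
```

>>> {"op": "move_arm", "data": {
  "steps": [
    {"linear":[0.04,0.1,0],"hand":1,"rot":[0,0,0]},
    {"linear":[0.09,0.2,0],"hand":1,"rot":[0,0,0]},
    {"linear":[0.14,0.31,0],"hand":1,"rot":[0,0,0]},
    {"linear":[0.19,0.42,0],"hand":1,"rot":[0,0,0]},
    {"linear":[0.23,0.52,0],"hand":1,"rot":[0,0,0]},
    {"linear":[0.27,0.6,0],"hand":1,"rot":[0,0,0]},
    {"linear":[0.295,0.66,-0.04],"hand":1,"rot":[0,0,0]},
    {"linear":[0.295,0.66,-0.1],"hand":1,"rot":[0,0,0]},
    {"linear":[0.295,0.66,-0.17],"hand":1,"rot":[0,0,0]},
    {"linear":[0.295,0.66,-0.24],"hand":1,"rot":[0,0,0]}
  ]
}}

```text
clock: 28.0
eef_pos: [0.6002, 0.2447, 0.0962]
ee_rot: [[-0.001, 1.0, -0.001], [1.0, 0.001, -0.0], [-0.0, -0.001, -1.0]]
ft_force: [0.2, -0.5, 0.2]
gripper_width: 0.0335
grasp_force: 20.0
```

>>> {"op": "move_arm", "data": {
  "steps": [
    {"linear":[0,0,-0.06],"hand":1,"rot":[0,0,0]},
    {"linear":[0,0,-0.12],"hand":1,"rot":[0,0,0]},
    {"linear":[0,0,-0.17],"hand":1,"rot":[0,0,0]},
    {"linear":[0,0,-0.21],"hand":1,"rot":[0,0,0]},
    {"linear":[0,0,-0.24],"hand":1,"rot":[0,0,0]},
    {"linear":[0,0,-0.25],"hand":1,"rot":[0,0,0]},
    {"linear":[0,0,-0.26],"hand":1,"rot":[0,0,0]},
    {"linear":[0,0,-0.26],"hand":1,"rot":[0,0,0]},
    {"linear":[0,0,-0.26],"hand":1,"rot":[0,0,0]},
    {"linear":[0,0,-0.26],"hand":1,"rot":[0,0,0]}
  ]
}}

```text
clock: 29.25
eef_pos: [0.6005, 0.2453, 0.0456]
ee_rot: [[-0.001, 1.0, 0.0], [1.0, 0.001, 0.0], [0.0, 0.0, -1.0]]
ft_force: [0.3, 0.1, -0.7]
gripper_width: 0.0337
grasp_force: 20.0
```

>>> {"op": "move_arm", "data": {
  "steps": [
    {"linear":[0,0,-0.006],"hand":1,"rot":[0,0,0]},
    {"linear":[0,0,-0.012],"hand":1,"rot":[0,0,0]},
    {"linear":[0,0,-0.018],"hand":1,"rot":[0,0,0]},
    {"linear":[0,0,-0.018],"hand":1,"rot":[0,0,0]},
    {"linear":[0,0,-0.018],"hand":-0.15,"rot":[0,0,0]},
    {"linear":[0,0,-0.018],"hand":-0.15,"rot":[0,0,0]},
    {"linear":[0,0,-0.018],"hand":-0.15,"rot":[0,0,0]},
    {"linear":[0,0,0.03],"hand":-0.15,"rot":[0,0,0]},
    {"linear":[0,0,0.12],"hand":-0.15,"rot":[0,0,0]},
    {"linear":[0,0,0.24],"hand":-0.15,"rot":[0,0,0]}
  ]
}}

```text
clock: 30.5
eef_pos: [0.6005, 0.2453, 0.095]
ee_rot: [[-0.001, 1.0, 0.0], [1.0, 0.001, 0.0], [0.0, 0.0, -1.0]]
ft_force: [-0.1, 0.8, 0.8]
gripper_width: 0.0542
grasp_force: 0.0
```

>>> {"op": "move_arm", "data": {
  "steps": [
    {"linear":[0,0,0.14],"hand":-0.15,"rot":[0,0,0]},
    {"linear":[0,0,0.26],"hand":-0.15,"rot":[0,0,0]},
    {"linear":[-0.06,0.01,0.3],"hand":-1,"rot":[0,0,0]},
    {"linear":[-0.17,0.03,0.3],"hand":-1,"rot":[0,0,0]},
    {"linear":[-0.3,0.05,0.3],"hand":-1,"rot":[0,0,0]},
    {"linear":[-0.44,0.07,0.3],"hand":-1,"rot":[0,0,0]},
    {"linear":[-0.58,0.1,0.3],"hand":-1,"rot":[0,0,0]},
    {"linear":[-0.72,0.12,0.3],"hand":-1,"rot":[0,0,0]},
    {"linear":[-0.86,0.14,0.3],"hand":-1,"rot":[0,0,0]},
    {"linear":[-0.98,0.16,0.3],"hand":-1,"rot":[0,0,0]}
  ]
}}

```text
clock: 31.75
eef_pos: [0.4026, 0.2772, 0.1533]
ee_rot: [[-0.002, 1.0, -0.0], [1.0, 0.002, -0.0], [-0.0, -0.0, -1.0]]
ft_force: [-0.5, 0.7, 0.2]
gripper_width: 0.0939
grasp_force: 0.0
```

>>> {"op": "move_arm", "data": {
  "steps": [
    {"linear":[-0.1,0.01,0],"hand":-1,"rot":[0,0,0]},
    {"linear":[-0.155,0.01,0],"hand":-1,"rot":[0,0,0]},
    {"linear":[-0.155,0.01,-0.05],"hand":-1,"rot":[0,0,0]},
    {"linear":[-0.155,0.01,-0.11],"hand":-1,"rot":[0,0,0]},
    {"linear":[-0.155,0.01,-0.17],"hand":-1,"rot":[0,0,0]},
    {"linear":[-0.155,0.01,-0.2],"hand":-1,"rot":[0,0,0]},
    {"linear":[-0.155,0.01,-0.2],"hand":-1,"rot":[0,0,0]},
    {"linear":[-0.155,0.01,-0.2],"hand":-1,"rot":[0,0,0]},
    {"linear":[-0.155,0.01,-0.2],"hand":-1,"rot":[0,0,0]},
    {"linear":[-0.155,0.01,-0.2],"hand":-1,"rot":[0,0,0]}
  ]
}}

```text
clock: 33.0
eef_pos: [0.3735, 0.2793, 0.1137]
ee_rot: [[-0.001, 1.0, 0.0], [1.0, 0.001, 0.0], [0.0, 0.0, -1.0]]
ft_force: [0.4, -0.4, 0.3]
gripper_width: 0.0938
grasp_force: 0.0
```

```bash
python3 - <<'E'
from h import *
print(readout.get_obs()['eef_pos'])
c=cam('side');cv2.imwrite('pics/s4.png',cv2.resize(c['image'][60:260,160:440],None,fx=2.8,fy=2.8,interpolation=cv2.INTER_CUBIC))
E
```

```text
[0.37353514 0.2793121  0.11366386]
```

View pics/s4.png

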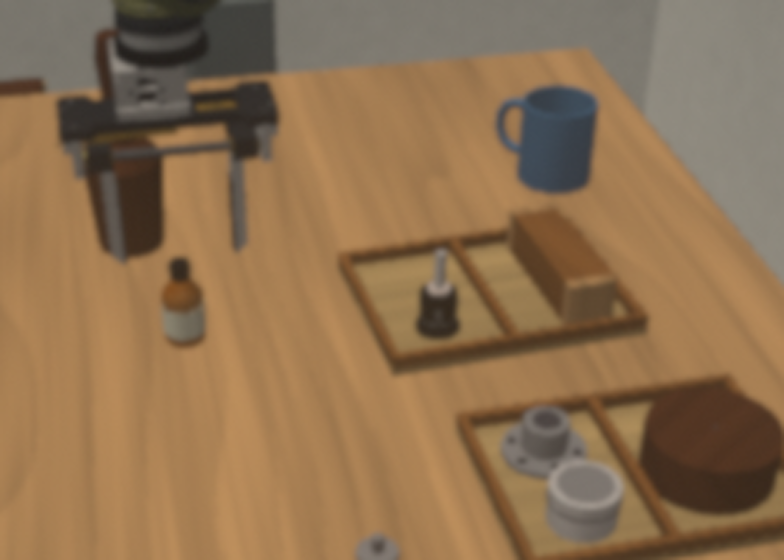

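The grinder stands upright in the mill bay at (438,310). The bottle at (181,305) is centred between the fingers (123 and 238).

>>> {"op": "move_arm", "data": {
  "newtons": 20,
  "steps": [
    {"linear":[0,0,-0.07],"hand":-0.4,"rot":[0,0,0]},
    {"linear":[0,0,-0.15],"hand":-0.4,"rot":[0,0,0]},
    {"linear":[0,0,-0.23],"hand":-0.4,"rot":[0,0,0]},
    {"linear":[0,0,-0.31],"hand":-0.4,"rot":[0,0,0]},
    {"linear":[0,0,-0.37],"hand":-0.4,"rot":[0,0,0]},
    {"linear":[0,0,-0.408],"hand":-0.4,"rot":[0,0,0]},
    {"linear":[0,0,-0.408],"hand":1,"rot":[0,0,0]},
    {"linear":[0,0,-0.408],"hand":1,"rot":[0,0,0]},
    {"linear":[0,0,-0.408],"hand":1,"rot":[0,0,0]},
    {"linear":[0,0,-0.408],"hand":1,"rot":[0,0,0]}
  ]
}}

```text
clock: 34.3
eef_pos: [0.3736, 0.2794, 0.0323]
ee_rot: [[-0.001, 1.0, 0.001], [1.0, 0.001, 0.0], [0.0, 0.001, -1.0]]
ft_force: [-0.7, -0.1, 4.0]
gripper_width: 0.0376
grasp_force: 20.0
```

>>> {"op": "move_arm", "data": {
  "steps": [
    {"linear":[0,0,0],"hand":1,"rot":[0,0,0]},
    {"linear":[0,0,0],"hand":1,"rot":[0,0,0]},
    {"linear":[0,0,0.05],"hand":1,"rot":[0,0,0]},
    {"linear":[0,0,0.13],"hand":1,"rot":[0,0,0]},
    {"linear":[0,0,0.22],"hand":1,"rot":[0,0,0]},
    {"linear":[0,0,0.32],"hand":1,"rot":[0,0,0]},
    {"linear":[0,0,0.42],"hand":1,"rot":[0,0,0]},
    {"linear":[0,0,0.5],"hand":1,"rot":[0,0,0]},
    {"linear":[0,0,0.55],"hand":1,"rot":[0,0,0]},
    {"linear":[0,0,0.55],"hand":1,"rot":[0,0,0]}
  ]
}}

```text
clock: 35.55
eef_pos: [0.3736, 0.2794, 0.1424]
ee_rot: [[-0.001, 1.0, 0.001], [1.0, 0.001, 0.001], [0.001, 0.001, -1.0]]
ft_force: [-0.6, -0.3, -0.7]
gripper_width: 0.0374
grasp_force: 20.0
```

>>> {"op": "move_arm", "data": {
  "steps": [
    {"linear":[0.05,0.01,0],"hand":1,"rot":[0,0,0]},
    {"linear":[0.14,0.03,0],"hand":1,"rot":[0,0,0]},
    {"linear":[0.24,0.05,0],"hand":1,"rot":[0,0,0]},
    {"linear":[0.34,0.07,0],"hand":1,"rot":[0,0,0]},
    {"linear":[0.45,0.09,0],"hand":1,"rot":[0,0,0]},
    {"linear":[0.56,0.12,0],"hand":1,"rot":[0,0,0]},
    {"linear":[0.67,0.14,0],"hand":1,"rot":[0,0,0]},
    {"linear":[0.78,0.17,0],"hand":1,"rot":[0,0,0]},
    {"linear":[0.88,0.19,0],"hand":1,"rot":[0,0,0]},
    {"linear":[0.98,0.21,0],"hand":1,"rot":[0,0,0]}
  ]
}}

```text
clock: 36.8
eef_pos: [0.5704, 0.3212, 0.1405]
ee_rot: [[-0.001, 1.0, -0.001], [1.0, 0.001, -0.001], [-0.001, -0.001, -1.0]]
ft_force: [1.0, 0.3, -0.9]
gripper_width: 0.0374
grasp_force: 20.0
```

>>> {"op": "move_arm", "data": {
  "steps": [
    {"linear":[0.07,0.01,0],"hand":1,"rot":[0,0,0]},
    {"linear":[0.127,0.02,-0.02],"hand":1,"rot":[0,0,0]},
    {"linear":[0.127,0.02,-0.08],"hand":1,"rot":[0,0,0]},
    {"linear":[0.127,0.02,-0.15],"hand":1,"rot":[0,0,0]},
    {"linear":[0.127,0.02,-0.23],"hand":1,"rot":[0,0,0]},
    {"linear":[0.127,0.02,-0.31],"hand":1,"rot":[0,0,0]},
    {"linear":[0.127,0.02,-0.39],"hand":1,"rot":[0,0,0]},
    {"linear":[0.127,0.02,-0.45],"hand":1,"rot":[0,0,0]},
    {"linear":[0.127,0.02,-0.49],"hand":1,"rot":[0,0,0]},
    {"linear":[0.127,0.02,-0.5],"hand":1,"rot":[0,0,0]}
  ]
}}

```text
clock: 38.05
eef_pos: [0.5948, 0.3252, 0.0414]
ee_rot: [[-0.001, 1.0, -0.0], [1.0, 0.001, -0.0], [-0.0, -0.0, -1.0]]
ft_force: [0.4, 0.1, -0.3]
gripper_width: 0.0372
grasp_force: 20.0
```

>>> {"op": "move_arm", "data": {
  "steps": [
    {"linear":[0,0,-0.005],"hand":1,"rot":[0,0,0]},
    {"linear":[0,0,-0.01],"hand":1,"rot":[0,0,0]},
    {"linear":[0,0,-0.016],"hand":1,"rot":[0,0,0]},
    {"linear":[0,0,-0.016],"hand":1,"rot":[0,0,0]},
    {"linear":[0,0,-0.016],"hand":-0.2,"rot":[0,0,0]},
    {"linear":[0,0,-0.016],"hand":-0.2,"rot":[0,0,0]},
    {"linear":[0,0,-0.016],"hand":-0.2,"rot":[0,0,0]},
    {"linear":[0,0,0.03],"hand":-0.2,"rot":[0,0,0]},
    {"linear":[0,0,0.13],"hand":-0.2,"rot":[0,0,0]},
    {"linear":[0,0,0.26],"hand":-0.2,"rot":[0,0,0]}
  ]
}}

```text
clock: 39.3
eef_pos: [0.5949, 0.3253, 0.0957]
ee_rot: [[-0.001, 1.0, 0.0], [1.0, 0.001, 0.0], [0.0, 0.0, -1.0]]
ft_force: [0.4, 0.9, 0.4]
gripper_width: 0.0565
grasp_force: 0.0
```

>>> {"op": "move_arm", "data": {
  "steps": [
    {"linear":[0,0,0.14],"hand":-0.2,"rot":[0,0,0]},
    {"linear":[0,0,0.27],"hand":-0.2,"rot":[0,0,0]},
    {"linear":[-0.03,-0.06,0.3],"hand":-0.2,"rot":[0,0,0]},
    {"linear":[-0.06,-0.16,0.3],"hand":-0.2,"rot":[0,0,0]},
    {"linear":[-0.1,-0.28,0.3],"hand":-0.4,"rot":[0,0,0]},
    {"linear":[-0.14,-0.42,0.3],"hand":-0.4,"rot":[0,0,0]},
    {"linear":[-0.18,-0.56,0.3],"hand":-0.4,"rot":[0,0,0]},
    {"linear":[-0.22,-0.7,0.3],"hand":-0.4,"rot":[0,0,0]},
    {"linear":[-0.26,-0.84,0.3],"hand":-0.4,"rot":[0,0,0]},
    {"linear":[-0.3,-0.98,0.3],"hand":-0.4,"rot":[0,0,0]}
  ]
}}

```text
clock: 40.55
eef_pos: [0.5337, 0.1278, 0.1536]
ee_rot: [[-0.001, 1.0, -0.0], [1.0, 0.001, -0.0], [-0.0, -0.0, -1.0]]
ft_force: [-0.1, 0.1, -0.0]
gripper_width: 0.0661
grasp_force: 0.0
```

>>> {"op": "move_arm", "data": {
  "steps": [
    {"linear":[-0.04,-0.14,0],"hand":-0.4,"rot":[0,0,0]},
    {"linear":[-0.08,-0.28,0],"hand":-0.4,"rot":[0,0,0]},
    {"linear":[-0.12,-0.42,0],"hand":-0.4,"rot":[0,0,0]},
    {"linear":[-0.16,-0.56,0],"hand":-0.4,"rot":[0,0,0]},
    {"linear":[-0.2,-0.7,0],"hand":-0.4,"rot":[0,0,0]},
    {"linear":[-0.24,-0.83,-0.05],"hand":-0.4,"rot":[0,0,0]},
    {"linear":[-0.27,-0.92,-0.12],"hand":-0.4,"rot":[0,0,0]},
    {"linear":[-0.275,-0.962,-0.2],"hand":-0.4,"rot":[0,0,0]},
    {"linear":[-0.275,-0.962,-0.25],"hand":-0.4,"rot":[0,0,0]},
    {"linear":[-0.275,-0.962,-0.25],"hand":-0.4,"rot":[0,0,0]}
  ]
}}

```text
clock: 41.8
eef_pos: [0.4796, -0.0626, 0.1031]
ee_rot: [[-0.002, 1.0, -0.001], [1.0, 0.002, 0.0], [0.0, -0.001, -1.0]]
ft_force: [0.4, 0.8, 0.4]
gripper_width: 0.0661
grasp_force: 0.0
```

```bash
python3 - <<'E'
from h import *
print(readout.get_obs()['eef_pos'])
c=cam('side');cv2.imwrite('pics/s5.png',cv2.resize(c['image'][120:330,180:460],None,fx=2.8,fy=2.8,interpolation=cv2.INTER_CUBIC))
E
```

```text
[ 0.47955147 -0.06262009  0.10310028]
```

View pics/s5.png

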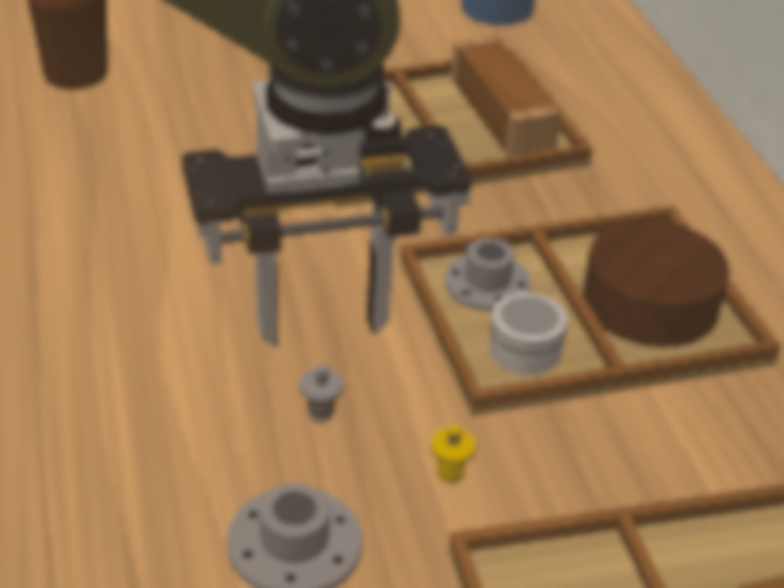

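The stopper fitting at (321,385) is centred between the fingers (268 and 380).

>>> {"op": "move_arm", "data": {
  "newtons": 15,
  "steps": [
    {"linear":[0,0,-0.08],"hand":-0.3,"rot":[0,0,0]},
    {"linear":[0,0,-0.17],"hand":-0.3,"rot":[0,0,0]},
    {"linear":[0,0,-0.25],"hand":-0.3,"rot":[0,0,0]},
    {"linear":[0,0,-0.31],"hand":-0.3,"rot":[0,0,0]},
    {"linear":[0,0,-0.353],"hand":-0.2,"rot":[0,0,0]},
    {"linear":[0,0,-0.353],"hand":0,"rot":[0,0,0]},
    {"linear":[0,0,-0.353],"hand":1,"rot":[0,0,0]},
    {"linear":[0,0,-0.353],"hand":1,"rot":[0,0,0]},
    {"linear":[0,0,-0.353],"hand":1,"rot":[0,0,0]},
    {"linear":[0,0,-0.353],"hand":1,"rot":[0,0,0]}
  ]
}}

```text
clock: 43.1
eef_pos: [0.4801, -0.0632, 0.0336]
ee_rot: [[-0.001, 1.0, 0.001], [1.0, 0.001, -0.0], [-0.0, 0.001, -1.0]]
ft_force: [0.1, -0.7, 3.3]
gripper_width: 0.0311
grasp_force: 15.0
```

>>> {"op": "move_arm", "data": {
  "steps": [
    {"linear":[0,0,0],"hand":1,"rot":[0,0,0]},
    {"linear":[0,0,0],"hand":1,"rot":[0,0,0]},
    {"linear":[0,0,0.04],"hand":1,"rot":[0,0,0]},
    {"linear":[0,0,0.1],"hand":1,"rot":[0,0,0]},
    {"linear":[0,0,0.18],"hand":1,"rot":[0,0,0]},
    {"linear":[0,0,0.26],"hand":1,"rot":[0,0,0]},
    {"linear":[0,0,0.34],"hand":1,"rot":[0,0,0]},
    {"linear":[0,0,0.41],"hand":1,"rot":[0,0,0]},
    {"linear":[0,0,0.45],"hand":1,"rot":[0,0,0]},
    {"linear":[0,0,0.45],"hand":1,"rot":[0,0,0]}
  ]
}}

```text
clock: 44.35
eef_pos: [0.48, -0.0632, 0.1236]
ee_rot: [[-0.001, 1.0, 0.001], [1.0, 0.001, -0.0], [-0.0, 0.001, -1.0]]
ft_force: [0.8, 1.0, -0.8]
gripper_width: 0.0311
grasp_force: 15.0
```

>>> {"op": "move_arm", "data": {
  "steps": [
    {"linear":[0.02,-0.04,0],"hand":1,"rot":[0,0,0]},
    {"linear":[0.06,-0.12,0],"hand":1,"rot":[0,0,0]},
    {"linear":[0.11,-0.22,0],"hand":1,"rot":[0,0,0]},
    {"linear":[0.16,-0.33,0],"hand":1,"rot":[0,0,0]},
    {"linear":[0.22,-0.45,0],"hand":1,"rot":[0,0,0]},
    {"linear":[0.27,-0.56,0],"hand":1,"rot":[0,0,0]},
    {"linear":[0.33,-0.67,0],"hand":1,"rot":[0,0,0]},
    {"linear":[0.38,-0.78,0],"hand":1,"rot":[0,0,0]},
    {"linear":[0.43,-0.88,0],"hand":1,"rot":[0,0,0]},
    {"linear":[0.48,-0.98,0],"hand":1,"rot":[0,0,0]}
  ]
}}

```text
clock: 45.6
eef_pos: [0.576, -0.2611, 0.1225]
ee_rot: [[-0.001, 1.0, -0.001], [1.0, 0.001, 0.0], [0.0, -0.001, -1.0]]
ft_force: [-0.4, -1.1, -1.0]
gripper_width: 0.0316
grasp_force: 15.0
```

>>> {"op": "move_arm", "data": {
  "steps": [
    {"linear":[0.04,-0.09,0],"hand":1,"rot":[0,0,0]},
    {"linear":[0.08,-0.16,0],"hand":1,"rot":[0,0,0]},
    {"linear":[0.095,-0.19,-0.05],"hand":1,"rot":[0,0,0]},
    {"linear":[0.095,-0.19,-0.12],"hand":1,"rot":[0,0,0]},
    {"linear":[0.095,-0.19,-0.19],"hand":1,"rot":[0,0,0]},
    {"linear":[0.095,-0.19,-0.26],"hand":1,"rot":[0,0,0]},
    {"linear":[0.095,-0.19,-0.32],"hand":1,"rot":[0,0,0]},
    {"linear":[0.095,-0.19,-0.37],"hand":1,"rot":[0,0,0]},
    {"linear":[0.095,-0.19,-0.4],"hand":1,"rot":[0,0,0]},
    {"linear":[0.095,-0.19,-0.4],"hand":1,"rot":[0,0,0]}
  ]
}}

```text
clock: 46.85
eef_pos: [0.5948, -0.2971, 0.0429]
ee_rot: [[-0.001, 1.0, -0.0], [1.0, 0.001, 0.0], [0.0, -0.0, -1.0]]
ft_force: [0.7, 0.8, -0.7]
gripper_width: 0.0311
grasp_force: 15.0
```

```bash
python3 - <<'E'
from h import *
print(readout.get_obs()['eef_pos'])
c=cam('side');cv2.imwrite('pics/s6.png',cv2.resize(c['image'][240:420,320:540],None,fx=3.2,fy=3.2,interpolation=cv2.INTER_CUBIC))
E
```

```text
[ 0.59477023 -0.2970892   0.04292599]
```

View pics/s6.png

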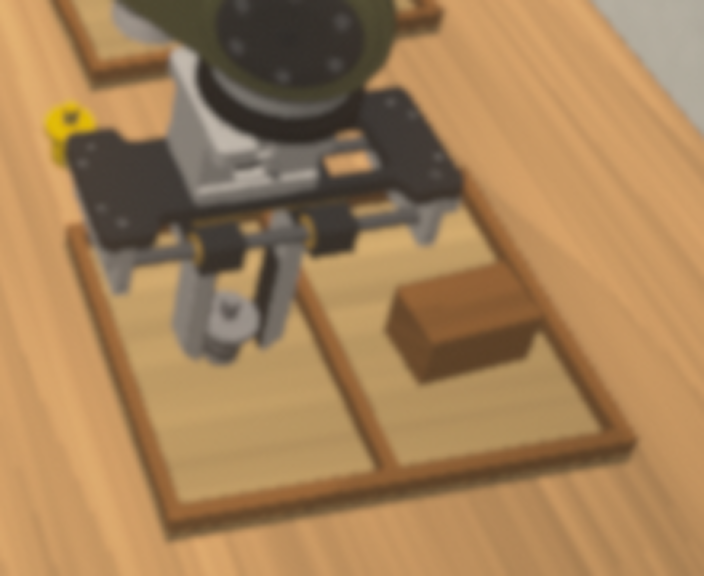

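The stopper is just above the bay floor, and its slight lean in the picture matches the perspective. I'll lower and release it.

>>> {"op": "move_arm", "data": {
  "steps": [
    {"linear":[0,0,-0.005],"hand":1,"rot":[0,0,0]},
    {"linear":[0,0,-0.01],"hand":1,"rot":[0,0,0]},
    {"linear":[0,0,-0.016],"hand":1,"rot":[0,0,0]},
    {"linear":[0,0,-0.016],"hand":1,"rot":[0,0,0]},
    {"linear":[0,0,-0.016],"hand":0,"rot":[0,0,0]},
    {"linear":[0,0,-0.016],"hand":0,"rot":[0,0,0]},
    {"linear":[0,0,-0.016],"hand":0,"rot":[0,0,0]},
    {"linear":[0,0,0.03],"hand":0,"rot":[0,0,0]},
    {"linear":[0,0,0.13],"hand":0,"rot":[0,0,0]},
    {"linear":[0,0,0.26],"hand":0,"rot":[0,0,0]}
  ]
}}

```text
clock: 48.15
eef_pos: [0.5949, -0.2972, 0.097]
ee_rot: [[-0.001, 1.0, 0.0], [1.0, 0.001, -0.0], [-0.0, 0.0, -1.0]]
ft_force: [0.8, -0.1, 0.0]
gripper_width: 0.0467
grasp_force: 0.0
```

>>> {"op": "move_arm", "data": {
  "steps": [
    {"linear":[0,0,0.15],"hand":0,"rot":[0,0,0]},
    {"linear":[-0.05,0,0.3],"hand":0,"rot":[0,0,0]},
    {"linear":[-0.15,0,0.45],"hand":0,"rot":[0,0,0]},
    {"linear":[-0.26,0,0.5],"hand":0,"rot":[0,0,0]},
    {"linear":[-0.38,0,0.5],"hand":0,"rot":[0,0,0]},
    {"linear":[-0.5,0,0.5],"hand":0,"rot":[0,0,0]},
    {"linear":[-0.62,0,0.5],"hand":0,"rot":[0,0,0]},
    {"linear":[-0.74,0,0.5],"hand":0,"rot":[0,0,0]},
    {"linear":[-0.8,0,0.5],"hand":0,"rot":[0,0,0]},
    {"linear":[-0.8,0,0.5],"hand":0,"rot":[0,0,0]}
  ]
}}

```text
clock: 49.4
eef_pos: [0.4349, -0.2973, 0.1963]
ee_rot: [[-0.001, 1.0, 0.001], [1.0, 0.001, -0.001], [-0.001, 0.001, -1.0]]
ft_force: [0.0, -0.1, -0.1]
gripper_width: 0.0471
grasp_force: 0.0
```

```bash
python3 - <<'E'
from h import *
c=cam('side');cv2.imwrite('pics/s7.png',cv2.resize(c['image'],None,fx=1.4,fy=1.4,interpolation=cv2.INTER_CUBIC))
c=cam('top');cv2.imwrite('pics/t7.png',cv2.resize(c['image'][70:290,70:500],None,fx=1.86,fy=1.86,interpolation=cv2.INTER_CUBIC))
E
```

```text
(no output)
```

View pics/s7.png

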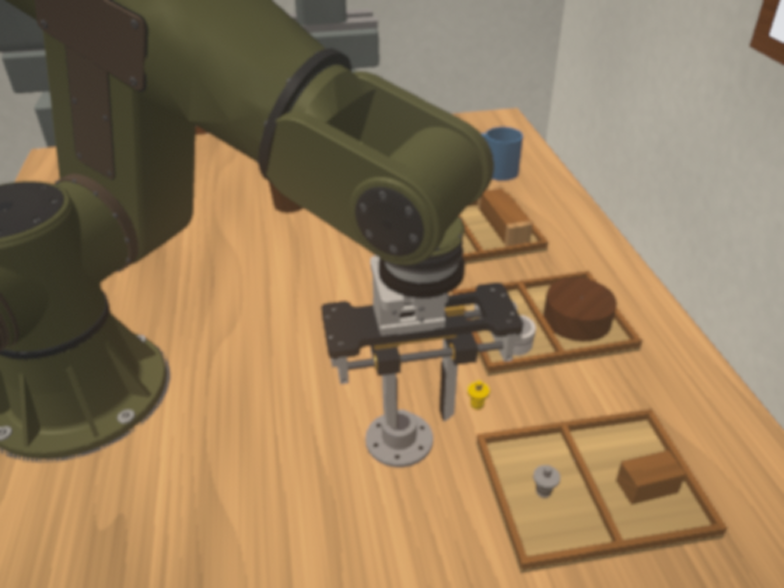

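View pics/t7.png

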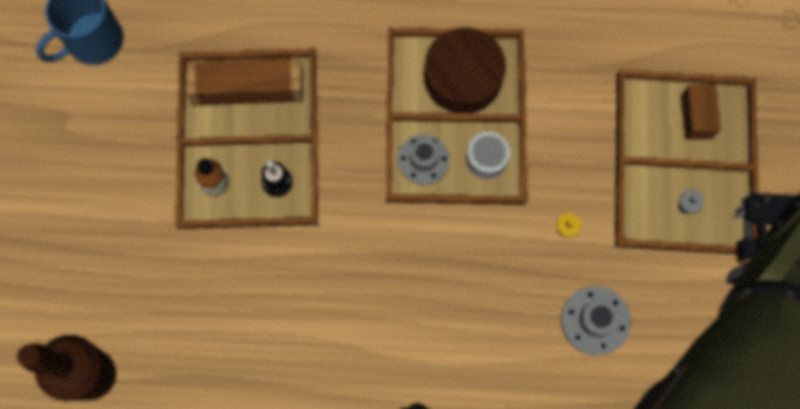

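All five items stand upright in the right front bays: polish (210,177), grinder (275,178), faceplate (423,158), tin (488,155) and stopper (691,201). The mallet, large faceplate and yellow decoy haven't moved, and the gripper is clear of everything.

```bash
python3 -c "
from h import *
print(robot.close_job())"
```

```text
the job is handed in; nothing more can be done
None
```

All three turning kits are made up in their front bays and handed in at about 50 s, with everything upright in the final pictures and the large faceplate and mallet left where they were.

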